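# Park the microscope objectives in order of height

## Robot

A 6-joint arm with a two-finger parallel gripper is mounted at the origin on the work surface. World frame = base frame: x ahead of the robot, y to its left, z up, the work surface at z = 0. Lengths are in m, angles in rad, forces in N, time in s.
With the tool pointing down it reaches from about 0.425 to 0.95 m from the base axis. Payload 3.5 kg.
Tool frame: the origin (TCP) lies between the finger pads; the fingertips stand 11 mm ahead of it and the grasp point (between the pads) lies 8 mm behind it (ctrl.tcp_to_tips is the distance from the TCP to the fingertips, in m); z points along the fingers, y is the direction in which the jaws open and shut (so a half turn about z gives the same grasp; the last joint's range is limited). The gripper opens to 85 mm and grips with 20 to 120 N. Pads are 22 mm wide; open, the fingers measure 114 mm over their backs; the gripper's body (76 mm by 85 mm) begins 54 mm behind the grasp point. The pads swing forward as they close: fully open they stand 13 mm farther back than shut.
Start: joints at [0.955, 0.286, 1.577, -0, 1.279, -0.15], TCP at [0.303, 0.603, 0.242] pointing down, gripper open.
Joint ranges: [-2.77, 2.77], [-0.9, 2.22], [0.21, 2.48], [-1.53, 4.67], [0.24, 2.81], [-2.84, 2.84]. Speed limits (rad/s): [2.79, 2.79, 3.14, 3.14, 3.14, 3.14].

## Interface

Orientations are given as a unit quaternion [x, y, z, w].
In Python, from plant import monitor, vision, workorder, ctrl gives the robot as it stands.
- The arm moves only by the tool jog_arm, never from a script. Its argument "series" is a list of rows, each a list of 4 numbers: the shift along the tool's x, y, z in m, then the turn about the tool's z in rad. In form: [[tx, ty, tz, spin], ...]. A call has exactly 8 rows; each row shifts and turns the pose as measured when the row begins, along the tool's axes as they then stand; what a row does not reach is not made up. A row lasts 1/12 s, in which the tool goes at most 41.7 mm and 7.16 degrees, less where a joint would pass 70% of its speed; a pose out of reach is approached as far as the arm can. A call is refused whole if a number of a shift passes 0.0417 or a number of a turn 0.125, either way. A call with a gripper value outside its range is refused whole. "grip" is the finger opening in m, from 0 to 0.0854, set as the call begins (left out, the last holds). The fingers move at their own pace and stop on an object; "grip_force" is the grip in N (left out, the last holds). Time passes only in rows, so rows that do not move let the fingers close, or fill a call up. It gives the time, the measured TCP pose, the force and the opening at its end, in the units of the state.
- monitor.get_state(): the state, without advancing time (a new reading comes with each control period).
- vision.read_camera(name): name is "side" or "top"; returns the picture (384x512x3 uint8, red, green, blue); there is no depth.
- vision.get_calibration(name): a dict with "vfov" (degrees; the focal length in pixels is half the picture's height over the tangent of half this angle, whatever the lens; pixels are square), "cx", "cy" (the principal point, pixels), "R" (3x3) and "t" (3): a world point X has camera coordinates R X + t. Camera axes: x right, y down, z forward; pixel columns grow to the right and rows downward; lengths in m; the calibration is good to about 2 mm. A picture is of the moment at which its call begins. get_calibration takes no time and is no camera call.
- workorder.sign_off(): hands the job in, once; it reports no verdict.
The state is a dict: "time": time; "qpos": joint angles; "dq": joint speeds; "joint_efforts": joint torques, N m; "eef_pos": TCP position; "tcp_rot": TCP orientation; "contact_force": force on the tool from outside, world axes, zero at the start; "wrist_torque": the same for the moment, N m; "opening": opening from 0.0 (shut) to 1.0 (fully open).
Only numpy, scipy, OpenCV 4.12 (cv2) and the standard library are available. Lean on these libraries where they do the work, as an engineer would, in place of code of your own. Each camera call takes 0.05 s, during which the arm holds its last target.

## Task

Stand the four loose microscope objective lenses on the row of black rubber pads on the grey tray, one centred on each pad, in order of height: the shortest on the pad next to the round black stage plate, and each next one taller, so that the tallest ends up at the far end of the row. Keep the lenses upright all the time and do not knock over the small brown oil bottle.

Things in the scene. Friction and masses are not known exactly. Their poses are not given: they have to be found in the camera images.
- lens34_mid (a point): Centre (half-way up) of the shortest of four loose microscope objective lenses, standing upright with its front glass up; z axis up along the lens, yaw meaningless. 34 mm tall; a plain metal barrel of 38 mm diameter from the foot to 28 mm, with a black band near the foot, then a cone narrowing to a tip 34 mm across with a glass end. Weighs 80 to 260 g. Starts on the bench top (z = 0), on the robot's side of the tray; grip it on the barrel.
- lens47_mid (a point): Centre (half-way up) of the second shortest of four loose microscope objective lenses, standing upright with its front glass up; z axis up along the lens, yaw meaningless. 47 mm tall; a plain metal barrel of 38 mm diameter from the foot to 34 mm, with a black band near the foot, then a cone narrowing to a tip 27 mm across with a glass end. Weighs 80 to 260 g. Starts on the bench top (z = 0), on the robot's side of the tray; grip it on the barrel.
- lens60_mid (a point): Centre (half-way up) of the second tallest of four loose microscope objective lenses, standing upright with its front glass up; z axis up along the lens, yaw meaningless. 60 mm tall; a plain metal barrel of 38 mm diameter from the foot to 44 mm, with a black band near the foot, then a cone narrowing to a tip 20 mm across with a glass end. Weighs 80 to 260 g. Starts on the bench top (z = 0), on the robot's side of the tray; grip it on the barrel.
- lens73_mid (a point): Centre (half-way up) of the tallest of four loose microscope objective lenses, standing upright with its front glass up; z axis up along the lens, yaw meaningless. 73 mm tall; a plain metal barrel of 38 mm diameter from the foot to 52 mm, with a black band near the foot, then a cone narrowing to a tip 12 mm across with a glass end. Weighs 80 to 260 g. Starts on the bench top (z = 0), on the robot's side of the tray; grip it on the barrel.
- pad1: Round black rubber pad, 56 mm across and 3 mm thick, the leftmost (largest y) seen from the robot, of a row of four on a flat grey metal tray (90 x 350 x 6 mm, fixed) about 88 mm apart. Fixed. Origin at the centre of its underside (z = 6 mm), so its top is 3 mm above the origin, 9 mm above the bench; z up.
- pad2: Round black rubber pad, 56 mm across and 3 mm thick, second from the left seen from the robot, of a row of four on a flat grey metal tray (90 x 350 x 6 mm, fixed) about 88 mm apart. Fixed. Origin at the centre of its underside (z = 6 mm), so its top is 3 mm above the origin, 9 mm above the bench; z up.
- pad3: Round black rubber pad, 56 mm across and 3 mm thick, third from the left seen from the robot, of a row of four on a flat grey metal tray (90 x 350 x 6 mm, fixed) about 88 mm apart. Fixed. Origin at the centre of its underside (z = 6 mm), so its top is 3 mm above the origin, 9 mm above the bench; z up.
- pad4: Round black rubber pad, 56 mm across and 3 mm thick, the rightmost (smallest y) seen from the robot, of a row of four on a flat grey metal tray (90 x 350 x 6 mm, fixed) about 88 mm apart. Fixed. Origin at the centre of its underside (z = 6 mm), so its top is 3 mm above the origin, 9 mm above the bench; z up.
- stage: Round black microscope stage plate with a glass centre and a specimen slide on it, 90 mm across, 17 mm high, fixed on the bench just beyond one end of the row of pads, about 115 mm from the end pad (a closed wooden slide box, 100 x 34 x 30 mm, is beyond the other end; which end is which differs from start to start). Origin at the centre of its underside, on the bench.
- oil_mid (a point): Centre (half-way up) of a small brown glass bottle with a black cap, 26 mm across and 62 mm tall, loose, standing among the lenses. Not to be moved for the job; must not be knocked over.

How it is judged:
At the end, for the whole second after the job is handed in: Each lens stands upright (within 0.1 rad), at rest, with its foot on its own pad (height within 4 mm) and its centre within 12 mm of the pad's centre; counted from the stage plate's end of the row the lenses are 34, 47, 60 and 73 mm tall (((horizontal distance between stage and pad1 below 0.2 m and horizontal distance between lens34_mid and pad1 below 0.012 m and z of lens34_mid in the frame of pad1 between 0.016 and 0.024 m and horizontal distance between lens47_mid and pad2 below 0.012 m and z of lens47_mid in the frame of pad2 between 0.0225 and 0.0305 m and horizontal distance between lens60_mid and pad3 below 0.012 m and z of lens60_mid in the frame of pad3 between 0.029 and 0.037 m and horizontal distance between lens73_mid and pad4 below 0.012 m and z of lens73_mid in the frame of pad4 between 0.0355 and 0.0435 m) or (horizontal distance between stage and pad4 below 0.2 m and horizontal distance between lens34_mid and pad4 below 0.012 m and z of lens34_mid in the frame of pad4 between 0.016 and 0.024 m and horizontal distance between lens47_mid and pad3 below 0.012 m and z of lens47_mid in the frame of pad3 between 0.0225 and 0.0305 m and horizontal distance between lens60_mid and pad2 below 0.012 m and z of lens60_mid in the frame of pad2 between 0.029 and 0.037 m and horizontal distance between lens73_mid and pad1 below 0.012 m and z of lens73_mid in the frame of pad1 between 0.0355 and 0.0435 m)) and angle between each of lens34_mid, lens47_mid, lens60_mid, lens73_mid's own z axis and vertical below 0.1 rad and linear speed of each of lens34, lens47, lens60, lens73 below 0.02 m/s and angular speed of each of lens34, lens47, lens60, lens73 below 0.3 rad/s); the robot touches nothing.
It fails at once if a lens is tipped over (more than 0.6 rad from upright) (angle between any of lens34_mid, lens47_mid, lens60_mid, lens73_mid's own z axis and vertical above 0.6 rad).
It fails at once if the brown oil bottle is knocked over (more than 0.6 rad from upright) (angle between oil_mid's own z axis and vertical above 0.6 rad).
It also fails if it takes over 106 s, if anything falls off the work surface, if the arm or the gripper's body presses on something with over 40 N, if the wrist force passes 120 N, or if a joint passes its speed limit or range.

## Working session

There is one attempt and no reset: what is moved stays moved. The work goes in short steps, Python scripts to look and compute and a tool call to move; the robot and the scene stay as the last step left them, time stands still between calls to the robot, and variables do not carry over. Pictures are saved under pics/ and viewed, and the job is handed in when it is done.

Besides the shell and the picture viewer there is one more tool, called after "Request:" in YAML: its name, and indented under it one key for each argument. jog_arm: Moves the arm, as the interface text tells. Its arguments: {"type":"object","properties":{"series":{"type":"array","items":{"type":"array","items":{"type":"number"}}},"grip":{"type":"number"},"grip_force":{"type":"number"}},"required":["series"]}

```bash
ls; mkdir -p pics
python3 - <<'E'
from plant import monitor, vision, workorder, ctrl
import cv2
print(monitor.get_state(), ctrl.tcp_to_tips)
for n in ("side","top"):
    im=vision.read_camera(n); cv2.imwrite(f"pics/{n}0.png",im[:,:,::-1]); c=vision.get_calibration(n);print(n,c)
E
```

```text
pics
{'time': 0.0, 'qpos': array([ 9.55002301e-01,  2.87235034e-01,  1.57816945e+00, -2.36275461e-05,
        1.27858993e+00, -1.49990667e-01]), 'dq': array([-0.0007758 ,  0.00092691, -0.00088964,  0.00048393,  0.00014102,
        0.001154  ]), 'joint_efforts': array([-1.50781369e-03, -4.06004190e+01, -2.92617667e+01, -2.91580191e-04,
        6.00867206e-03, -6.51954863e-06]), 'eef_pos': array([0.30277676, 0.60258257, 0.24090498]), 'tcp_rot': array([ 2.30798336e-01,  9.73000866e-01, -1.11814994e-03, -4.38165939e-04]), 'contact_force': array([ 0.08426795, -0.67458522,  0.02658722]), 'wrist_torque': array([0.00857205, 0.03479357, 0.00415193]), 'opening': 1.0045470038475355} 0.011
side {'vfov': 54.32471758329263, 'cx': 260.7868571302781, 'cy': 190.26160594472333, 'R': array([[-0.99409241, -0.107287  ,  0.01642512],
       [-0.09552374,  0.7929774 , -0.60171593],
       [ 0.05153155, -0.59973023, -0.79854127]]), 't': array([0.5635444 , 0.06958938, 0.79465525])}
top {'vfov': 44.48177242615503, 'cx': 250.51592635174427, 'cy': 196.76318021125897, 'R': array([[-7.93222476e-03, -9.99967524e-01, -1.42536893e-03],
       [-9.83979386e-01,  8.05926562e-03, -1.78100017e-01],
       [ 1.78105720e-01, -1.01957160e-05, -9.84011358e-01]]), 't': array([-0.00605102,  0.56012467,  0.9124023 ])}
```

View pics/side0.png

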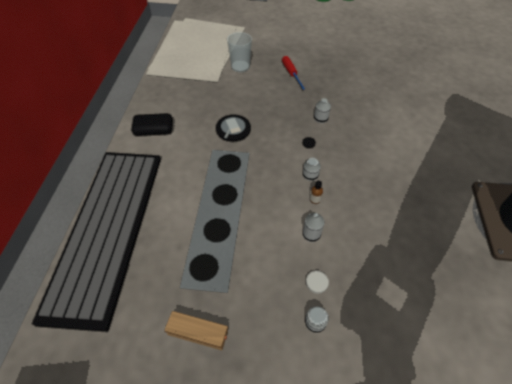

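View pics/top0.png

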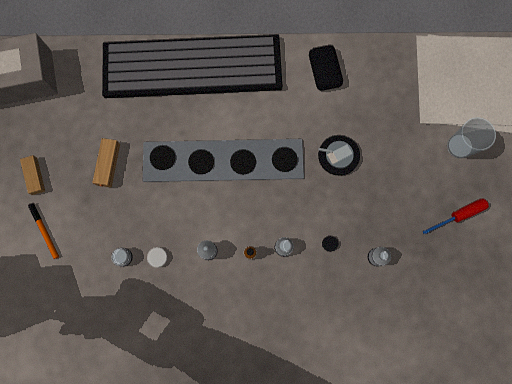

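Run:
```python
import cv2
a=cv2.imread('pics/top0.png')
cv2.imwrite('pics/top0a.png',cv2.resize(a[190:340,130:400],None,fx=2.9,fy=2.9,interpolation=cv2.INTER_CUBIC))
cv2.imwrite('pics/top0b.png',cv2.resize(a[90:220,100:360],None,fx=3,fy=3,interpolation=cv2.INTER_CUBIC))
```

```text
(no output)
```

View pics/top0a.png

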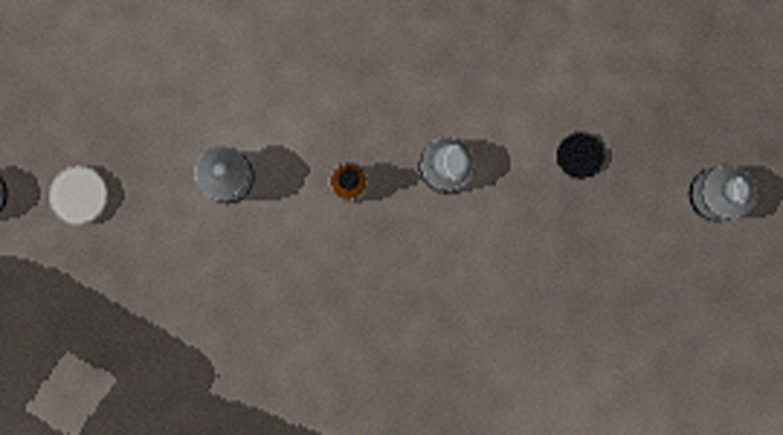

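View pics/top0b.png

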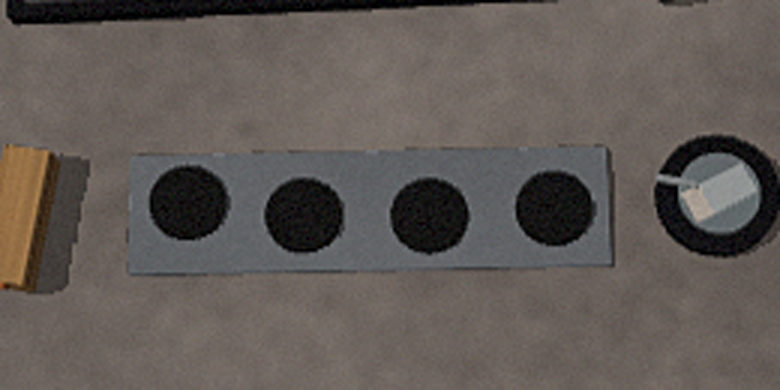

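Run:
```python
import cv2
a=cv2.imread('pics/side0.png')
cv2.imwrite('pics/side0a.png',cv2.resize(a[85:245,280:350],None,fx=3.7,fy=3.7,interpolation=cv2.INTER_CUBIC))
cv2.imwrite('pics/side0b.png',cv2.resize(a[255:345,270:370],None,fx=5,fy=5,interpolation=cv2.INTER_CUBIC))
```

```text
(no output)
```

View pics/side0a.png

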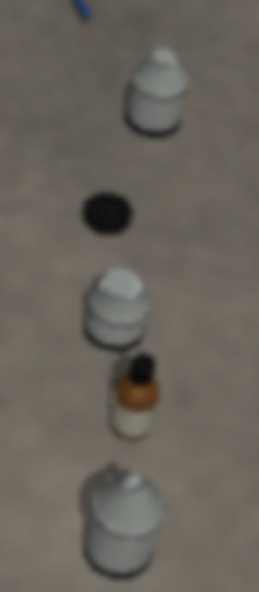

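View pics/side0b.png

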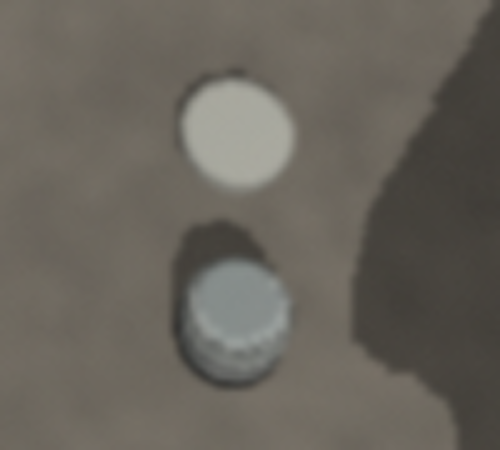

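The top view puts the stage at the right (pixel 340,155), which is the pad4 end. From left to right the lenses are 34 (121,257), 73 (207,250), the bottle (250,253), 47 (285,247) and 60 (380,257). The white disc at (157,257) and the black one at (331,243) are distractors. Next I compute positions and check them with an overlay.

```bash
cat > h.py <<'E'
import numpy as np, cv2
from plant import monitor, vision
def cal(n):
    c=vision.get_calibration(n); f=192/np.tan(np.radians(c['vfov'])/2)
    return np.array([[f,0,c['cx']],[0,f,c['cy']],[0,0,1]]),np.array(c['R']),np.array(c['t'])
def back(n,uv,z):
    K,R,t=cal(n); C=-R.T@t; d=R.T@np.linalg.solve(K,[*uv,1]); return C+d*(z-C[2])/d[2]
def proj(n,X):
    K,R,t=cal(n); p=(np.atleast_2d(X)@R.T+t)@K.T; return p[:,:2]/p[:,2:]
def circ(c,r,z):
    a=np.linspace(0,2*np.pi,40); return np.c_[c[0]+r*np.cos(a),c[1]+r*np.sin(a),z+0*a]
DIM={34:(.028,.017),47:(.034,.0135),60:(.044,.010),73:(.052,.006)}
def overlay(n,im,lenses,pads,s,box,out,base=0,others=()):
    x0,y0,x1,y1=box
    o=cv2.resize(im[y0:y1,x0:x1],None,fx=s,fy=s,interpolation=cv2.INTER_CUBIC)
    def dr(P,col): cv2.polylines(o,[np.int32(((proj(n,P)+.5-[x0,y0])*s-.5)*8)],True,col,1,cv2.LINE_AA,3)
    for h,c in lenses.items():
        sh,rt=DIM[h]; dr(circ(c,.019,base),(0,255,255)); dr(circ(c,.019,base+sh),(0,255,0)); dr(circ(c,rt,base+h/1000),(0,0,255))
    for c in pads: dr(circ(c,.028,.009),(0,255,0))
    for c,r,z in others: dr(circ(c,r,z),(255,0,255))
    cv2.imwrite(out,o)
E
cat > s1.py <<'E'
from h import *
tip={73:(205.2,248.3),47:(286.2,245.2),60:(384.5,255.5),34:(120.5,255.5)}
L={h:back('top',p,h/1000)[:2] for h,p in tip.items()}
P=[back('top',p,.009)[:2] for p in [(162.7,157.7),(201.3,161.7),(243,161.7),(285,159.3)]]
B=back('top',(250.1,252.3),.062)[:2]
print(L,P,B)
t=cv2.imread('pics/top0.png');s=cv2.imread('pics/side0.png')
overlay('top',t,L,P,2.9,(100,190,370,340),'pics/o1.png',others=[(B,.013,0),(B,.013,.04)])
overlay('top',t,L,P,2.9,(250,130,410,340),'pics/o1c.png')
overlay('top',t,L,P,3,(130,130,330,200),'pics/o2.png')
overlay('side',s,L,P,3,(170,80,350,280),'pics/o3.png')
E
python3 s1.py
```

```text
{73: array([0.45389545, 0.07917671]), 47: array([ 0.46065654, -0.08183848]), 60: array([ 0.43772422, -0.27538231]), 34: array([0.44339913, 0.25564828])} [array([0.65535166, 0.179566  ]), array([0.64569995, 0.09558263]), array([0.64494896, 0.00512278]), array([ 0.6495591 , -0.08607678])] [ 0.4460545 -0.0088533]
```

View pics/o1.png

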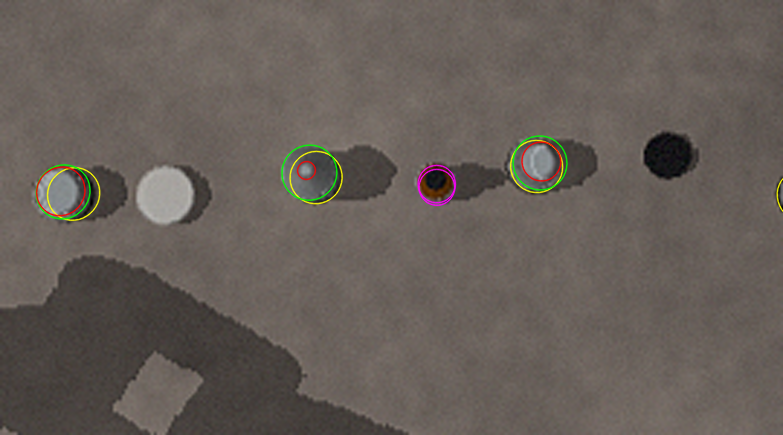

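View pics/o1c.png

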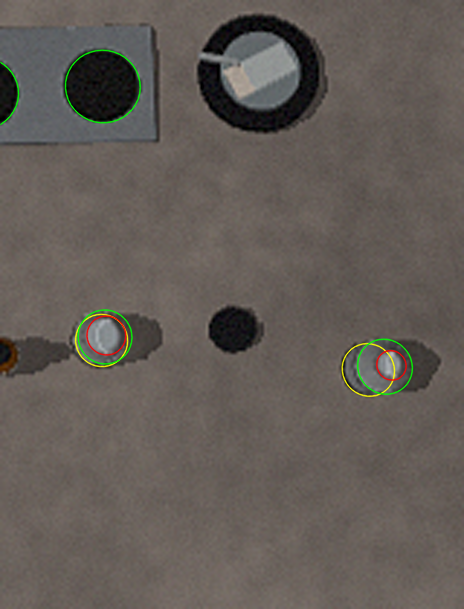

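View pics/o2.png

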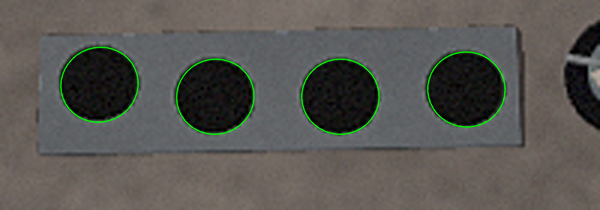

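View pics/o3.png

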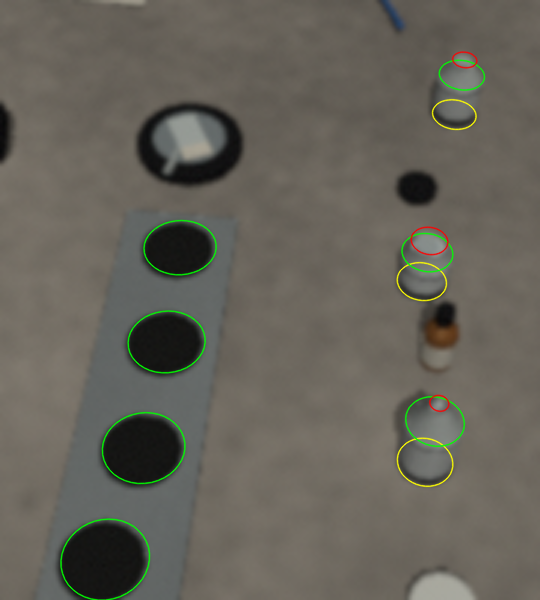

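Run:
```python
from h import *
t=cv2.imread('pics/top0.png');s=cv2.imread('pics/side0.png')
r=lambda im,x,y,w:cv2.resize(im[y-w:y+w,x-w:x+w],(380,380),interpolation=cv2.INTER_CUBIC)
cv2.imwrite('pics/c1.png',np.hstack([r(t,121,257,20),r(t,207,250,20)]))
cv2.imwrite('pics/c2.png',np.hstack([r(s,317,318,24),r(s,313,225,24)]))
```

```text
(no output)
```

View pics/c1.png

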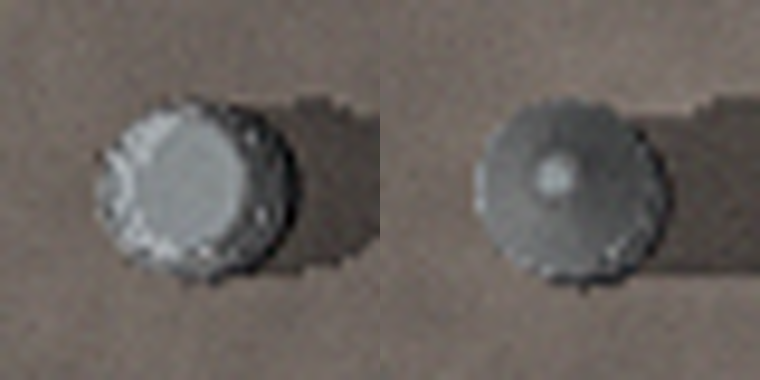

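View pics/c2.png

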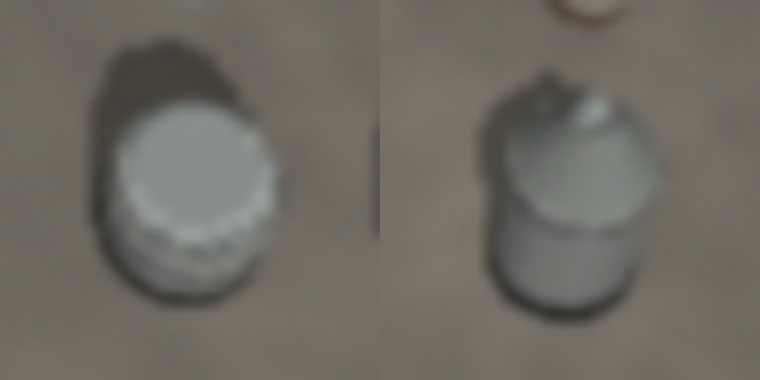

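Run:
```python
from h import *
c34=back('top',(120.9,255.9),.034); print(c34, proj('side',c34),back('side',(317.4,315.2),.034))
L={34:c34}
overlay('side',cv2.imread('pics/side0.png'),L,[],7,(290,290,345,345),'pics/o4.png')
overlay('top',cv2.imread('pics/top0.png'),L,[],7,(100,235,155,290),'pics/o5.png')
a=cv2.imread('pics/o4.png');b=cv2.imread('pics/o5.png');cv2.imwrite('pics/o45.png',np.hstack([a,b]))
```

```text
[0.44258145 0.25479846 0.034     ] [[317.60550408 312.88226329]] [0.44286468 0.2588062  0.034     ]
```

View pics/o45.png

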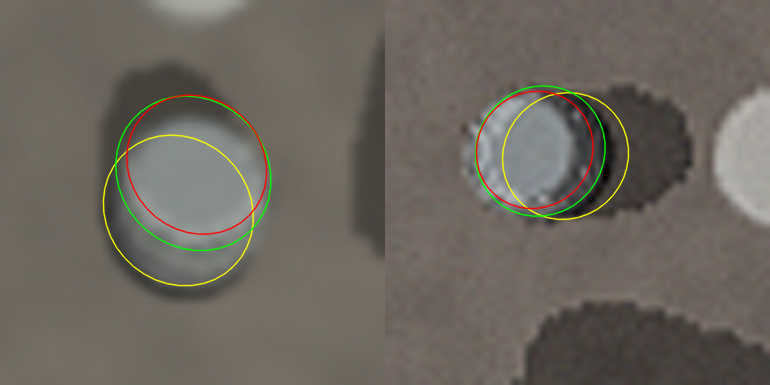

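Request:
jog_arm:
  series:
    - [0,0,0.01,0.125]
    - [0,0,0.01,0.125]
    - [0,0,0.01,0.125]
    - [0,0,0.01,0.125]
    - [0,0,0.01,0.125]
    - [0,0,0.01,0.125]
    - [0,0,0.01,0.125]
    - [0,0,0.01,0.125]
  grip: 0.0854
  grip_force: 40

```text
time: 0.77
eef_pos: [0.302, 0.6016, 0.156]
tcp_rot: [0.671, 0.741, -0.002, 0.0]
contact_force: [0.0, 0.2, -0.2]
opening: 0.998
```

Request:
jog_arm:
  series:
    - [0,0,0,0.099]
    - [-0.041,0.018,0,0]
    - [-0.041,0.018,0,0]
    - [-0.041,0.018,0,0]
    - [-0.041,0.018,0,0]
    - [-0.041,0.018,0,0]
    - [-0.041,0.018,0,0]
    - [-0.041,0.018,0,0]

```text
time: 1.43
eef_pos: [0.4123, 0.3304, 0.1475]
tcp_rot: [0.706, 0.708, -0.009, -0.0]
contact_force: [0.8, -0.1, 0.9]
opening: 0.997
```

Request:
jog_arm:
  series:
    - [-0.036,0.015,0,0]
    - [-0.025,0.011,0,0]
    - [-0.01,0.005,0,0]
    - [0,0,0,0]
    - [0,0,0.03,0]
    - [0,0,0.02,0]
    - [0,0,0,0]
    - [0,0,0,0]

```text
time: 2.1
eef_pos: [0.4453, 0.2491, 0.0962]
tcp_rot: [0.71, 0.704, -0.009, 0.0]
contact_force: [0.3, -0.7, 0.6]
opening: 1.002
```

Request:
jog_arm:
  series:
    - [0.01,-0.002,0.0,-0.008]
    - [0,0,0,0]
    - [0,0,0.025,0]
    - [0,0,0.025,0]
    - [0,0,0.015,0]
    - [0,0,0.005,0]
    - [0,0,0,0]
    - [0,0,0,0]

```text
time: 2.77
eef_pos: [0.4472, 0.2673, 0.0334]
tcp_rot: [0.704, 0.711, -0.002, 0.003]
contact_force: [-0.8, 0.4, 0.4]
opening: 0.998
```

Run:
```python
from h import *
t=vision.read_camera('top');s=vision.read_camera('side')
r=lambda im,x,y,w:cv2.resize(im[y-w:y+w,x-w:x+w,::-1],(400,400),interpolation=cv2.INTER_CUBIC)
cv2.imwrite('pics/d1.png',np.hstack([r(t,121,257,45),r(s,317,318,50)]));print(monitor.get_state()['eef_pos'],monitor.get_state()['qpos'])
```

```text
[0.44773636 0.26734381 0.03397356] [ 0.34710136  0.22985639  2.07640099 -0.01024449  0.83391012  0.3442436 ]
```

View pics/d1.png

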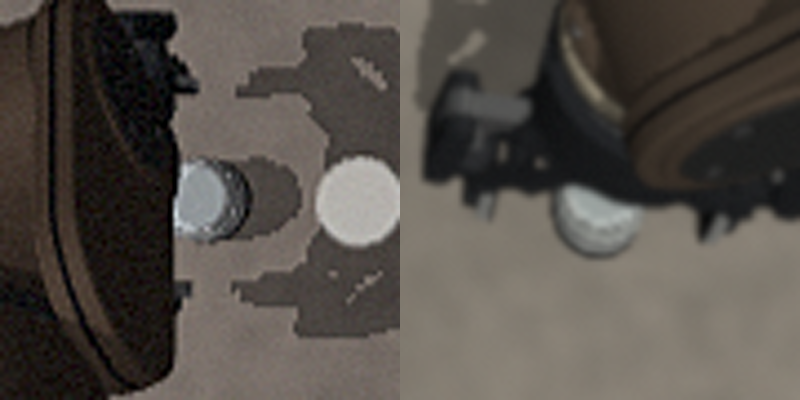

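Request:
jog_arm:
  series:
    - [-0.003,-0.002,0,0]
    - [-0.003,-0.001,0,0]
    - [-0.001,0,0,0]
    - [0,0,0.004,0]
    - [0,0,0.004,0]
    - [0,0,0.004,0]
    - [0,0,0,0]
    - [0,0,0,0]

```text
time: 3.53
eef_pos: [0.4472, 0.2601, 0.0248]
tcp_rot: [0.704, 0.71, 0.002, 0.005]
contact_force: [0.8, 0.2, 0.1]
opening: 1.0
```

Request:
jog_arm:
  series:
    - [0,-0.003,0.004,-0.004]
    - [0,-0.002,0.004,-0.004]
    - [-0.001,0,0.003,0]
    - [0,0,0,0]
    - [0,0,0,0]
    - [0,0,0,0]
    - [0,0,0,0]
    - [0,0,0,0]

```text
time: 4.2
eef_pos: [0.4412, 0.2588, 0.0117]
tcp_rot: [0.701, 0.714, 0.001, 0.005]
contact_force: [-0.2, 0.2, 0.6]
opening: 1.002
```

Request:
jog_arm:
  series:
    - [0,0.001,-0.003,0.008]
    - [0,0,-0.002,0.006]
    - [0,0,0,0]
    - [0,0,0,0]
    - [0,0,0,0]
    - [0,0,0,0]
    - [0,0,0,0]
    - [0,0,0,0]
  grip: 0.03

```text
time: 4.87
eef_pos: [0.4432, 0.2591, 0.0183]
tcp_rot: [0.706, 0.708, 0.003, 0.005]
contact_force: [-0.0, 0.1, 0.6]
opening: 0.426
```

Run:
```python
from h import *
t=vision.read_camera('top');s=vision.read_camera('side')
r=lambda im,x,y,w:cv2.resize(im[y-w:y+w,x-w:x+w,::-1],(400,400),interpolation=cv2.INTER_CUBIC)
cv2.imwrite('pics/d2.png',np.hstack([r(t,121,257,45),r(s,317,318,50)]));print(monitor.get_state()['eef_pos'])
```

```text
[0.44319806 0.25916946 0.01829583]
```

View pics/d2.png

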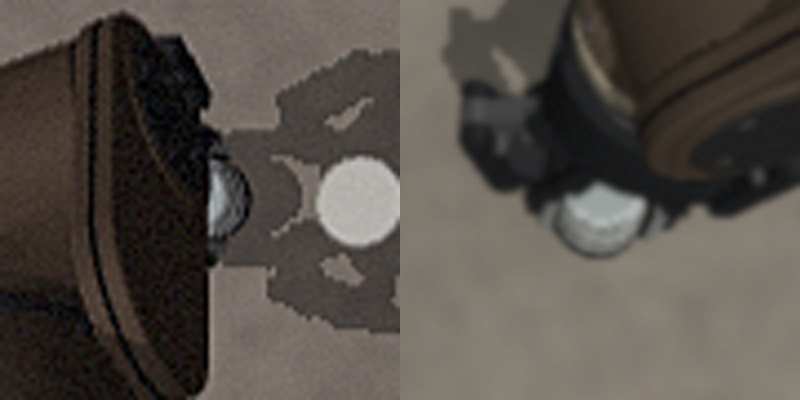

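Request:
jog_arm:
  series:
    - [0,0,-0.005,0]
    - [0,0,-0.01,0]
    - [0,0,-0.02,0]
    - [0,0,-0.03,0]
    - [0,0.01,-0.03,0]
    - [0,0.02,-0.01,0]
    - [0,0.03,0,0]
    - [0,0.03,0,0]

```text
time: 5.63
eef_pos: [0.5253, 0.2593, 0.1281]
tcp_rot: [0.705, 0.709, -0.003, 0.002]
contact_force: [0.3, -0.2, -1.0]
opening: 0.428
```

Request:
jog_arm:
  series:
    - [-0.02,0.02,0,0]
    - [-0.038,0.018,0,0]
    - [-0.041,0.015,0,0]
    - [-0.041,0.015,0,0]
    - [-0.041,0.015,0,0]
    - [-0.041,0.015,0,0]
    - [-0.041,0.01,0,0]
    - [-0.041,0.01,0,0]

```text
time: 6.3
eef_pos: [0.65, -0.0332, 0.1379]
tcp_rot: [0.7, 0.714, 0.002, 0.004]
contact_force: [0.6, -0.7, -2.0]
opening: 0.432
```

Request:
jog_arm:
  series:
    - [-0.03,0,0,0]
    - [-0.015,0,0,0]
    - [-0.005,0,0.01,0.01]
    - [0,0,0.02,0.01]
    - [0,0,0.02,0]
    - [0,0,0.02,0]
    - [0,0,0,0]
    - [0,0,0,0]

```text
time: 6.97
eef_pos: [0.6523, -0.0945, 0.0686]
tcp_rot: [0.712, 0.702, 0.002, 0.006]
contact_force: [1.2, 0.3, -0.9]
opening: 0.43
```

Request:
jog_arm:
  series:
    - [0.004,-0.001,0.003,-0.006]
    - [0.003,-0.001,0.007,-0.006]
    - [0.001,0,0.007,0]
    - [0,0,0.007,0]
    - [0,0,0.003,0]
    - [0,0,0,0]
    - [0,0,0,0]
    - [0,0,0,0]

```text
time: 7.63
eef_pos: [0.6523, -0.0831, 0.0428]
tcp_rot: [0.707, 0.707, 0.003, 0.008]
contact_force: [0.5, -0.4, -1.2]
opening: 0.433
```

Request:
jog_arm:
  series:
    - [-0.001,-0.001,0.005,0]
    - [-0.001,-0.001,0.004,0]
    - [0,0,0.003,0]
    - [0,0,0,0]
    - [0,0,0,0]
    - [0,0,0,0]
    - [0,0,0,0]
    - [0,0,0,0]

```text
time: 8.3
eef_pos: [0.6509, -0.0863, 0.0304]
tcp_rot: [0.707, 0.707, 0.004, 0.009]
contact_force: [0.3, 0.4, -0.4]
opening: 0.431
```

```bash
cat > look.py <<'E'
import sys
from h import *
# name x y w  pairs
name=sys.argv[1]; x1,y1,x2,y2,w=map(int,sys.argv[2:7])
t=vision.read_camera('top');s=vision.read_camera('side')
def r(im,x,y):
    im=cv2.copyMakeBorder(im,60,60,60,60,cv2.BORDER_CONSTANT); x+=60;y+=60
    return cv2.resize(im[y-w:y+w,x-w:x+w,::-1],(400,400),interpolation=cv2.INTER_CUBIC)
cv2.imwrite(f'pics/{name}_t.png',t[:,:,::-1]);cv2.imwrite(f'pics/{name}_s.png',s[:,:,::-1])
cv2.imwrite(f'pics/{name}.png',np.hstack([r(t,x1,y1),r(s,x2,y2)]))
st=monitor.get_state();print(st['time'],st['eef_pos'],st['tcp_rot'],st['contact_force'])
E
python3 look.py e1 285 159 230 163 45
```

```text
8.4 [ 0.65103052 -0.08637031  0.03054369] [0.70705367 0.70709515 0.00391945 0.00872926] [-0.00859531 -0.27477686 -2.59564631]
```

View pics/e1.png

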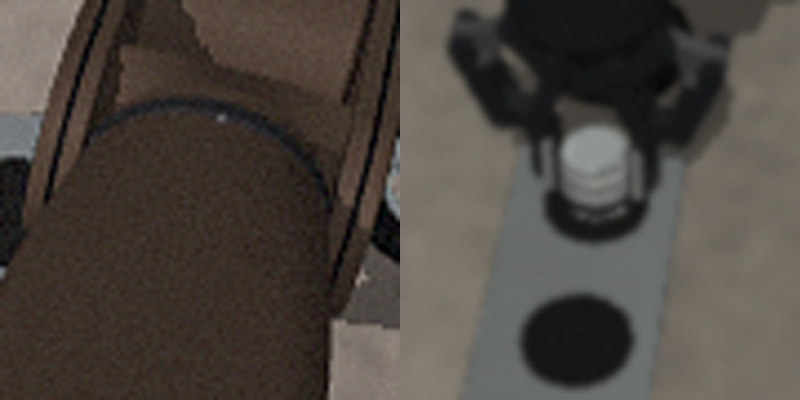

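Request:
jog_arm:
  series:
    - [0,-0.0005,0.001,0]
    - [0,0,0.001,0]
    - [0,0,0.001,0]
    - [0,0,0.0005,0]
    - [0,0,0,0]
    - [0,0,0,0]
    - [0,0,0,0]
    - [0,0,0,0]

```text
time: 9.07
eef_pos: [0.6509, -0.0864, 0.0275]
tcp_rot: [0.707, 0.707, 0.004, 0.009]
contact_force: [0.1, -0.3, -1.1]
opening: 0.43
```

Request:
jog_arm:
  series:
    - [0,-0.0005,0.001,0]
    - [0,0,0.001,0]
    - [0,0,0,0]
    - [0,0,0,0]
    - [0,0,0,0]
    - [0,0,0,0]
    - [0,0,0,0]
    - [0,0,0,0]

```text
time: 9.73
eef_pos: [0.6512, -0.0865, 0.0274]
tcp_rot: [0.707, 0.707, 0.004, 0.01]
contact_force: [-0.5, 0.4, 1.2]
opening: 0.428
```

Request:
jog_arm:
  series:
    - [0,0,0,0]
    - [0,0,0,0]
    - [0,0,0,0]
    - [0,0,0,0]
    - [0,0,0,0]
    - [0,0,0,0]
    - [0,0,-0.01,0]
    - [0,0,-0.02,0]
  grip: 0.0854

```text
time: 10.4
eef_pos: [0.6479, -0.0857, 0.0533]
tcp_rot: [0.707, 0.707, 0.003, 0.006]
contact_force: [0.3, 0.1, 0.1]
opening: 1.001
```

Request:
jog_arm:
  series:
    - [0,0,-0.03,0]
    - [0,-0.01,-0.03,0]
    - [0,-0.03,-0.01,0]
    - [0,-0.035,0,0]
    - [0,-0.035,0,0]
    - [0,-0.035,0,0]
    - [0,-0.02,0,0]
    - [0,-0.005,0,0]

```text
time: 11.07
eef_pos: [0.4769, -0.0867, 0.1349]
tcp_rot: [0.706, 0.708, 0.007, 0.016]
contact_force: [0.0, -0.0, -0.2]
opening: 1.0
```

```bash
python3 look.py e2 285 159 230 163 45
```

```text
11.1667 [ 0.47909801 -0.08710072  0.13538318] [0.7062893  0.70769074 0.00752319 0.01651195] [ 0.25438977  0.44061352 -0.09720981]
```

View pics/e2.png

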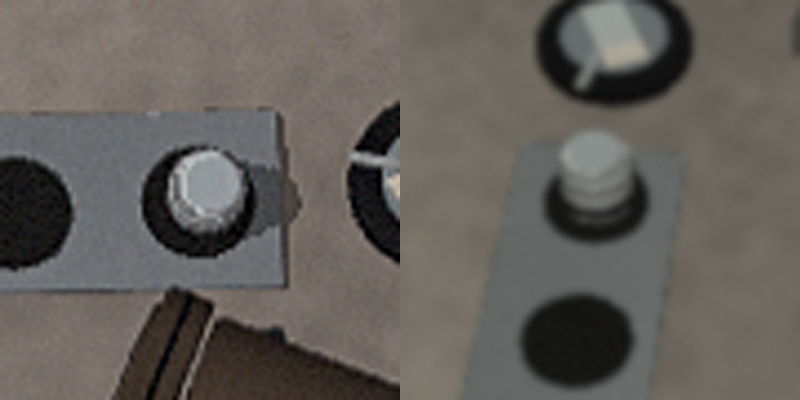

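Request:
jog_arm:
  series:
    - [0.002,-0.008,0,0]
    - [0.002,-0.006,0,0]
    - [0,-0.003,0.015,0]
    - [0,0,0.02,0]
    - [0,0,0.02,0]
    - [0,0,0.01,0]
    - [0,0,0,0]
    - [0,0,0,0]

```text
time: 11.83
eef_pos: [0.4718, -0.0851, 0.072]
tcp_rot: [0.705, 0.708, 0.01, 0.021]
contact_force: [1.0, -0.5, 0.1]
opening: 1.0
```

Request:
jog_arm:
  series:
    - [0,0,-0.02,0]
    - [0,0.02,-0.01,0]
    - [0,0.04,0,0]
    - [0,0.04,0,0]
    - [0,0.04,0,0]
    - [0,0.04,0,0]
    - [0,0.04,0,0]
    - [0,0.02,0,0]

```text
time: 12.5
eef_pos: [0.718, -0.0822, 0.1199]
tcp_rot: [0.706, 0.708, 0.011, 0.023]
contact_force: [-0.4, -0.0, 0.5]
opening: 1.003
```

Request:
jog_arm:
  series:
    - [0,0,-0.03,0]
    - [0,0,-0.04,0]
    - [0,0,-0.04,0]
    - [0,0,-0.04,0]
    - [0,0,-0.02,0]
    - [0,0,0,0]
    - [0,0,0,0]
    - [0,0,0,0]

```text
time: 13.17
eef_pos: [0.7172, -0.0782, 0.2983]
tcp_rot: [0.704, 0.709, 0.012, 0.024]
contact_force: [-0.1, -0.1, 0.6]
opening: 1.004
```

Request:
jog_arm:
  series:
    - [0,-0.01,0.02,0]
    - [0,-0.02,0.025,0]
    - [0,-0.025,0.025,0]
    - [0,-0.025,0.025,0]
    - [0,-0.025,0.02,0]
    - [0,-0.025,0.01,0]
    - [0,-0.025,0,0]
    - [0,-0.025,0,0]

```text
time: 13.83
eef_pos: [0.5301, -0.0783, 0.1399]
tcp_rot: [0.704, 0.71, 0.007, 0.012]
contact_force: [0.1, -0.4, 1.0]
opening: 1.001
```

Request:
jog_arm:
  series:
    - [0,-0.02,0,0]
    - [0,-0.015,0,0]
    - [0,-0.01,0,0]
    - [0,-0.005,0,0]
    - [0,-0.002,0,0]
    - [0,0,0.005,0.006]
    - [0,0,0.01,0]
    - [0,0,0.01,0]

```text
time: 14.5
eef_pos: [0.4613, -0.0742, 0.0964]
tcp_rot: [0.707, 0.707, 0.001, -0.001]
contact_force: [0.5, -0.5, -0.6]
opening: 1.002
```

Request:
jog_arm:
  series:
    - [-0.004,0,0.01,0]
    - [-0.003,0,0.015,0]
    - [-0.001,0,0.015,0]
    - [0,0,0.012,0]
    - [0,0,0.008,0]
    - [0,0,0.003,0]
    - [0,0,0,0]
    - [0,0,0,0]

```text
time: 15.17
eef_pos: [0.4612, -0.0828, 0.0219]
tcp_rot: [0.707, 0.707, -0.001, -0.005]
contact_force: [0.4, 0.3, 0.7]
opening: 0.997
```

Aligned, so I close on the 47 mm lens.

Request:
jog_arm:
  series:
    - [0,0,0.001,0]
    - [0,0,0,0]
    - [0,0,0,0]
    - [0,0,0,0]
    - [0,0,0,0]
    - [0,0,0,0]
    - [0,0,0,0]
    - [0,0,0,0]
  grip: 0.03

```text
time: 15.83
eef_pos: [0.4634, -0.0835, 0.0237]
tcp_rot: [0.707, 0.708, 0.0, -0.002]
contact_force: [-0.8, 0.1, -0.9]
opening: 0.429
```

```bash
python3 look.py e3 285 247 313 167 45
```

```text
15.9333 [ 0.46334378 -0.08351858  0.02364386] [ 7.06556811e-01  7.07653166e-01  1.22242130e-04 -2.11046871e-03] [-0.06845647  0.53248577 -1.33663417]
```

View pics/e3.png

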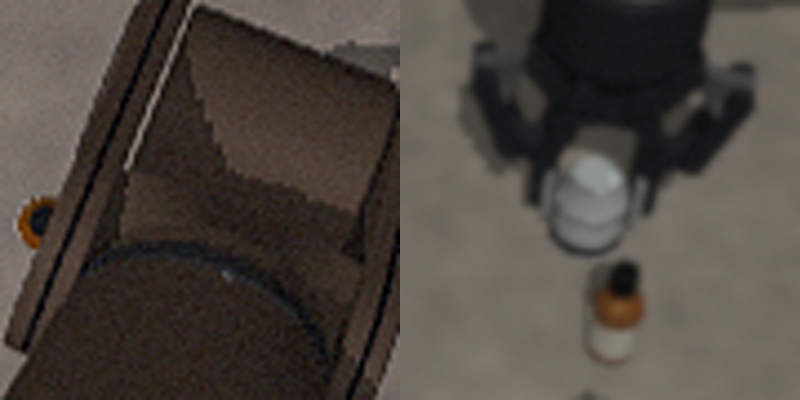

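Request:
jog_arm:
  series:
    - [0,0,-0.005,0]
    - [0,0,-0.015,0]
    - [0,0,-0.02,0]
    - [0,0.005,-0.02,0]
    - [0.005,0.01,-0.015,0]
    - [0.01,0.02,-0.005,0]
    - [0.015,0.025,0,0]
    - [0.015,0.025,0,0]

```text
time: 16.6
eef_pos: [0.5457, -0.0382, 0.1065]
tcp_rot: [0.709, 0.706, -0.002, -0.005]
contact_force: [1.0, -0.8, -0.9]
opening: 0.43
```

Request:
jog_arm:
  series:
    - [0.015,0.025,0,0]
    - [0.012,0.025,0,0]
    - [0.01,0.022,0,0]
    - [0.006,0.015,0,0]
    - [0.002,0.006,0,0]
    - [0,0,0,0]
    - [0,0,0,0]
    - [0,0,0,0]

```text
time: 17.27
eef_pos: [0.6457, 0.0116, 0.1076]
tcp_rot: [0.707, 0.707, -0.001, -0.005]
contact_force: [-0.2, 0.0, -0.4]
opening: 0.426
```

Request:
jog_arm:
  series:
    - [-0.004,0,0.006,0]
    - [-0.003,0,0.012,0]
    - [-0.001,0,0.015,0]
    - [0,0,0.013,0]
    - [0,0,0.01,0]
    - [0,0,0.006,0]
    - [0,0,0.002,0]
    - [0,0,0,0]

```text
time: 17.93
eef_pos: [0.6394, -0.0001, 0.0358]
tcp_rot: [0.709, 0.705, -0.003, -0.007]
contact_force: [0.4, -0.5, -0.5]
opening: 0.429
```

Request:
jog_arm:
  series:
    - [0.002,0.003,0,0]
    - [0.001,0.002,0,0]
    - [0,0,0.001,0]
    - [0,0,0.001,0]
    - [0,0,0.0005,0]
    - [0,0,0,0]
    - [0,0,0,0]
    - [0,0,0,0]

```text
time: 18.6
eef_pos: [0.6474, 0.0035, 0.0361]
tcp_rot: [0.708, 0.706, -0.001, -0.005]
contact_force: [-0.6, 0.2, -1.4]
opening: 0.433
```

Request:
jog_arm:
  series:
    - [0,-0.001,0.002,0]
    - [0,-0.001,0.001,0]
    - [0,0,0.001,0]
    - [0,0,0.0005,0]
    - [0,0,0,0]
    - [0,0,0,0]
    - [0,0,0,0]
    - [0,0,0,0]

```text
time: 19.27
eef_pos: [0.6455, 0.0035, 0.0321]
tcp_rot: [0.708, 0.706, -0.001, -0.004]
contact_force: [-0.4, 0.3, -0.6]
opening: 0.429
```

```bash
python3 look.py e4 243 161 225 194 45
```

```text
19.3667 [0.64547383 0.00347394 0.0321237 ] [ 0.70842701  0.70576998 -0.00108844 -0.0043271 ] [-0.27318578  0.83711549 -0.30181947]
```

View pics/e4.png

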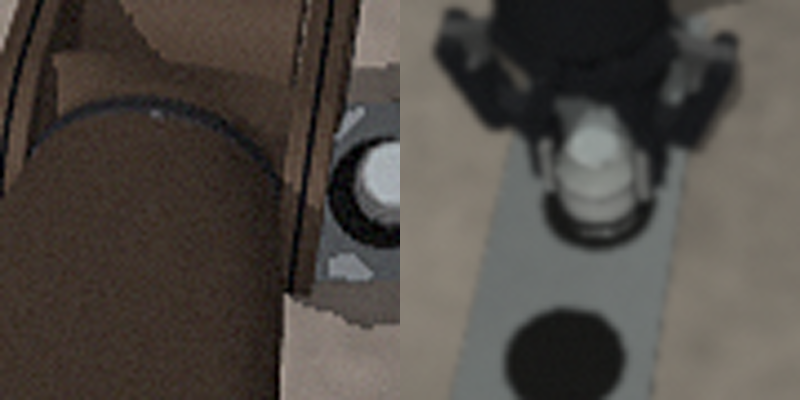

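Request:
jog_arm:
  series:
    - [0,0,0.001,0]
    - [0,0,0.001,0]
    - [0,0,0,0]
    - [0,0,0,0]
    - [0,0,0,0]
    - [0,0,0,0]
    - [0,0,0,0]
    - [0,0,0,0]

```text
time: 20.03
eef_pos: [0.6458, 0.0034, 0.0321]
tcp_rot: [0.708, 0.706, -0.001, -0.005]
contact_force: [-0.8, 0.5, 1.2]
opening: 0.429
```

Contact. Release and rise.

Request:
jog_arm:
  series:
    - [0,0,0,0]
    - [0,0,0,0]
    - [0,0,0,0]
    - [0,0,0,0]
    - [0,0,0,0]
    - [0,0,0,0]
    - [0,0,-0.01,0]
    - [0,0,-0.02,0]
  grip: 0.0854

```text
time: 20.7
eef_pos: [0.643, 0.0036, 0.0582]
tcp_rot: [0.708, 0.706, -0.004, -0.008]
contact_force: [0.4, 0.2, -0.5]
opening: 0.999
```

Request:
jog_arm:
  series:
    - [0,0,-0.025,0]
    - [0,0,-0.025,0]
    - [-0.015,-0.01,-0.015,0]
    - [-0.025,-0.02,-0.005,0]
    - [-0.03,-0.024,0,0]
    - [-0.03,-0.024,0,0]
    - [-0.03,-0.024,0,0]
    - [-0.03,-0.024,0,0]

```text
time: 21.37
eef_pos: [0.5222, -0.1577, 0.1455]
tcp_rot: [0.704, 0.71, 0.002, 0.001]
contact_force: [1.0, -1.2, -1.0]
opening: 0.996
```

Request:
jog_arm:
  series:
    - [-0.028,-0.02,0,0]
    - [-0.025,-0.018,0,0]
    - [-0.02,-0.014,0,0.003]
    - [-0.013,-0.009,0,0.003]
    - [-0.006,-0.004,0,0]
    - [-0.002,0,0,0]
    - [0,0,0.005,0]
    - [0,0,0.01,0]

```text
time: 22.03
eef_pos: [0.4532, -0.2629, 0.1394]
tcp_rot: [0.709, 0.705, 0.002, 0.009]
contact_force: [-0.8, -1.2, -0.6]
opening: 1.002
```

```bash
python3 look.py e5 243 161 225 194 45
python3 - <<'E'
from h import *
L={34:(.6496,-.0861),47:(.645,.0051)}
a=cv2.imread('pics/e5_s.png');b=cv2.imread('pics/e5_t.png')
overlay('side',a,L,[],4.4,(195,130,285,220),'pics/x.png',base=.009);overlay('top',b,L,[],4.4,(215,110,305,200),'pics/y.png',base=.009)
cv2.imwrite('pics/e5o.png',np.hstack([cv2.imread('pics/x.png'),cv2.imread('pics/y.png')]))
E
```

```text
22.1333 [ 0.45163748 -0.26115472  0.13637573] [0.70866542 0.70552158 0.00150156 0.00551102] [ 0.64828316 -0.622053    0.12663191]
```

View pics/e5o.png

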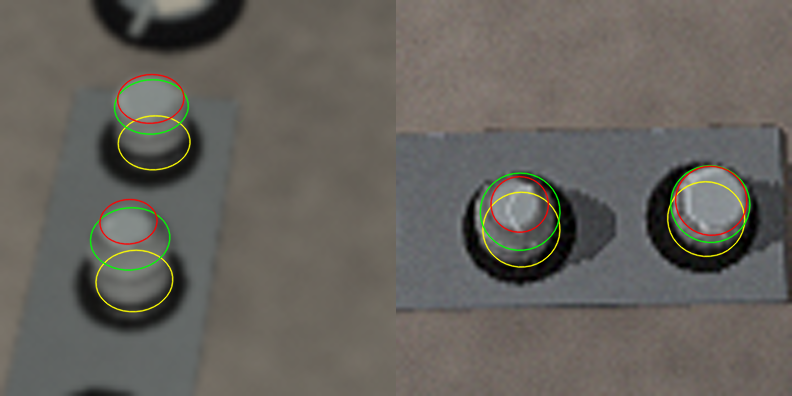

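Both overlays put the placed lenses within about 3 mm of their pad centres. Next is the 60 mm lens.

Request:
jog_arm:
  series:
    - [-0.005,-0.005,0.006,0]
    - [-0.004,-0.004,0.012,0]
    - [-0.003,-0.002,0.014,0]
    - [-0.001,-0.001,0.014,0]
    - [0,0,0.01,0]
    - [0,0,0.006,0]
    - [0,0,0,0]
    - [0,0,0,0]

```text
time: 22.8
eef_pos: [0.4387, -0.2714, 0.065]
tcp_rot: [0.706, 0.708, 0.001, 0.002]
contact_force: [-0.4, 0.8, -0.6]
opening: 1.001
```

Request:
jog_arm:
  series:
    - [-0.002,0,0.006,0]
    - [-0.001,0,0.01,0]
    - [-0.001,0,0.01,0]
    - [0,0,0.008,0]
    - [0,0,0.004,0]
    - [0,0,0.001,0]
    - [0,0,0,0]
    - [0,0,0,0]

```text
time: 23.47
eef_pos: [0.4402, -0.2767, 0.0232]
tcp_rot: [0.706, 0.708, 0.002, 0.004]
contact_force: [0.0, 0.1, 0.4]
opening: 1.0
```

Request:
jog_arm:
  series:
    - [0,-0.001,0,0]
    - [0,0,0,0]
    - [0,0,0,0]
    - [0,0,0,0]
    - [0,0,0,0]
    - [0,0,0,0]
    - [0,0,0,0]
    - [0,0,0,0]
  grip: 0.03

```text
time: 24.13
eef_pos: [0.4398, -0.2773, 0.0246]
tcp_rot: [0.706, 0.708, 0.002, 0.005]
contact_force: [0.3, 0.7, -0.2]
opening: 0.433
```

```bash
python3 look.py e6 380 257 320 108 45
```

```text
24.2333 [ 0.43977121 -0.27733299  0.02461412] [0.70603235 0.70815993 0.00152533 0.00505107] [ 0.34551056  0.7782434  -0.74471079]
```

View pics/e6.png

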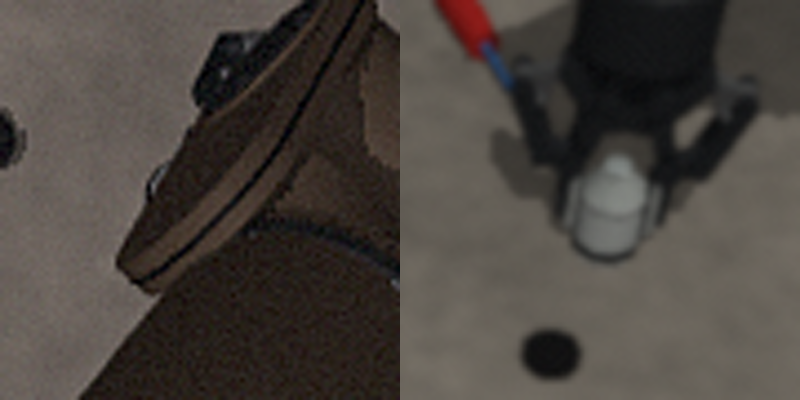

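Request:
jog_arm:
  series:
    - [0,0,-0.005,0]
    - [0,0,-0.015,0]
    - [0,0,-0.025,0]
    - [0,0,-0.03,0]
    - [0.01,0.005,-0.025,0]
    - [0.02,0.01,-0.01,0]
    - [0.028,0.014,0,0]
    - [0.032,0.016,0,0]

```text
time: 24.9
eef_pos: [0.481, -0.1868, 0.1385]
tcp_rot: [0.71, 0.705, 0.001, 0.002]
contact_force: [0.6, -0.4, -2.5]
opening: 0.43
```

Request:
jog_arm:
  series:
    - [0.032,0.017,0,0]
    - [0.032,0.017,0,0]
    - [0.032,0.017,0,0]
    - [0.032,0.017,0,0]
    - [0.032,0.017,0,0]
    - [0.03,0.017,0,0]
    - [0.025,0.015,0,0]
    - [0.02,0.012,0,0]

```text
time: 25.57
eef_pos: [0.6145, 0.0617, 0.1404]
tcp_rot: [0.71, 0.704, 0.001, 0.001]
contact_force: [-0.3, -0.2, -1.4]
opening: 0.432
```

Request:
jog_arm:
  series:
    - [0.014,0.012,0,0.003]
    - [0.008,0.008,0,0.003]
    - [0.003,0.004,0,0]
    - [0,0,0.006,0]
    - [0,0,0.012,0]
    - [0,0,0.015,0]
    - [0,0,0.015,0]
    - [0,0,0.01,0]

```text
time: 26.23
eef_pos: [0.6395, 0.0893, 0.079]
tcp_rot: [0.711, 0.703, 0.001, 0.001]
contact_force: [-0.3, 0.4, -2.5]
opening: 0.434
```

Request:
jog_arm:
  series:
    - [0.002,0.003,0.006,-0.006]
    - [0.001,0.002,0.01,-0.004]
    - [0,0,0.01,0]
    - [0,0,0.006,0]
    - [0,0,0.003,0]
    - [0,0,0,0]
    - [0,0,0,0]
    - [0,0,0,0]

```text
time: 26.9
eef_pos: [0.6414, 0.0892, 0.0356]
tcp_rot: [0.708, 0.706, -0.002, -0.002]
contact_force: [-0.2, 0.8, -2.1]
opening: 0.43
```

Request:
jog_arm:
  series:
    - [0.003,0.002,0,0]
    - [0.001,0.002,0,0]
    - [0,0,0,0]
    - [0,0,0,0]
    - [0,0,0,0]
    - [0,0,0,0]
    - [0,0,0,0]
    - [0,0,0,0]

```text
time: 27.57
eef_pos: [0.6482, 0.0941, 0.0391]
tcp_rot: [0.708, 0.706, 0.0, 0.001]
contact_force: [-1.2, -0.4, -2.4]
opening: 0.433
```

Request:
jog_arm:
  series:
    - [0,-0.001,0.002,0]
    - [0,-0.001,0.002,0]
    - [0,0,0.001,0]
    - [0,0,0.0005,0]
    - [0,0,0,0]
    - [0,0,0,0]
    - [0,0,0,0]
    - [0,0,0,0]

```text
time: 28.23
eef_pos: [0.6462, 0.094, 0.0337]
tcp_rot: [0.708, 0.706, 0.0, 0.001]
contact_force: [-1.5, 0.1, -1.0]
opening: 0.43
```

Request:
jog_arm:
  series:
    - [0,0,0.001,0]
    - [0,0,0.001,0]
    - [0,0,0,0]
    - [0,0,0,0]
    - [0,0,0,0]
    - [0,0,0,0]
    - [0,0,0,0]
    - [0,0,0,0]

```text
time: 28.9
eef_pos: [0.6465, 0.094, 0.0336]
tcp_rot: [0.708, 0.706, -0.0, 0.001]
contact_force: [-1.0, 0.0, 0.7]
opening: 0.429
```

```bash
python3 look.py e7 201 161 218 228 45
```

```text
29.0 [0.64656377 0.09407126 0.03367482] [7.08116103e-01 7.06095683e-01 2.84912168e-06 6.86891945e-04] [-1.66309267 -0.34170645  1.13739341]
```

View pics/e7.png

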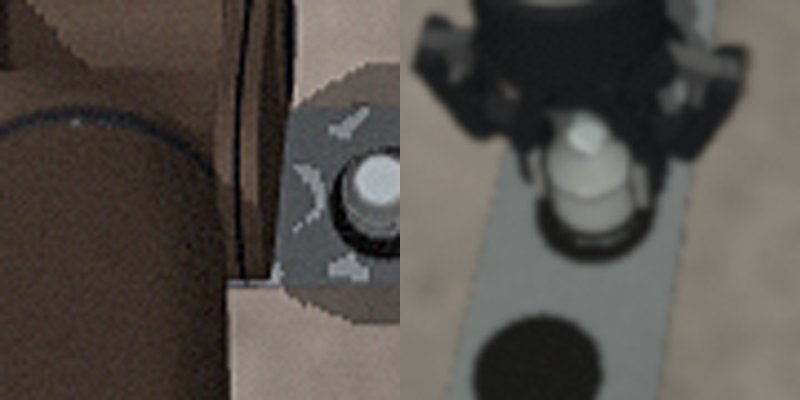

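The lens is seated and centred. Release.

Request:
jog_arm:
  series:
    - [0,0,0,0]
    - [0,0,0,0]
    - [0,0,0,0]
    - [0,0,0,0]
    - [0,0,0,0]
    - [0,0,0,0]
    - [0,0,-0.01,0]
    - [0,0,-0.02,0]
  grip: 0.0854

```text
time: 29.67
eef_pos: [0.6444, 0.0939, 0.0601]
tcp_rot: [0.708, 0.706, -0.002, -0.001]
contact_force: [-0.2, -0.6, 0.0]
opening: 1.005
```

Request:
jog_arm:
  series:
    - [0,0,-0.025,0]
    - [0,0,-0.025,0]
    - [0,-0.01,-0.02,0]
    - [-0.001,-0.02,-0.005,0]
    - [-0.002,-0.025,0,0]
    - [-0.003,-0.025,0,0]
    - [-0.003,-0.025,0,0]
    - [-0.003,-0.02,0,0]

```text
time: 30.33
eef_pos: [0.5234, 0.0819, 0.1514]
tcp_rot: [0.708, 0.706, 0.005, 0.006]
contact_force: [-0.7, -0.3, -0.4]
opening: 1.004
```

Request:
jog_arm:
  series:
    - [0,-0.018,0,0]
    - [0,-0.015,0,0]
    - [0,-0.01,0,0]
    - [0,-0.006,0,0]
    - [0,-0.003,0,0]
    - [0,0,0.005,0]
    - [0,0,0.01,0]
    - [0,0,0.01,0]

```text
time: 31.0
eef_pos: [0.4695, 0.0819, 0.1317]
tcp_rot: [0.708, 0.706, 0.01, 0.011]
contact_force: [0.5, -0.2, -0.5]
opening: 0.999
```

Request:
jog_arm:
  series:
    - [-0.001,-0.005,0,0]
    - [-0.001,-0.005,0,0]
    - [0,-0.003,0.006,0]
    - [0,-0.001,0.012,0]
    - [0,0,0.012,0]
    - [0,0,0.006,0]
    - [0,0,0,0]
    - [0,0,0,0]

```text
time: 31.67
eef_pos: [0.4532, 0.0793, 0.0881]
tcp_rot: [0.708, 0.706, 0.007, 0.008]
contact_force: [0.1, -1.0, -0.7]
opening: 0.996
```

Request:
jog_arm:
  series:
    - [0,0,0.008,0]
    - [0,0,0.012,0]
    - [0,0,0.012,0]
    - [0,0,0.01,0]
    - [0,0,0.006,0]
    - [0,0,0.002,0]
    - [0,0,0,0]
    - [0,0,0,0]

```text
time: 32.33
eef_pos: [0.4574, 0.0792, 0.0374]
tcp_rot: [0.708, 0.706, 0.009, 0.011]
contact_force: [1.4, 0.6, 0.2]
opening: 1.002
```

```bash
python3 look.py e8 207 250 313 225 45
```

```text
32.4333 [0.45765969 0.0791468  0.03777408] [0.7082676  0.70579578 0.00957303 0.01084827] [-0.81962593  0.35387017 -0.03863925]
```

View pics/e8.png

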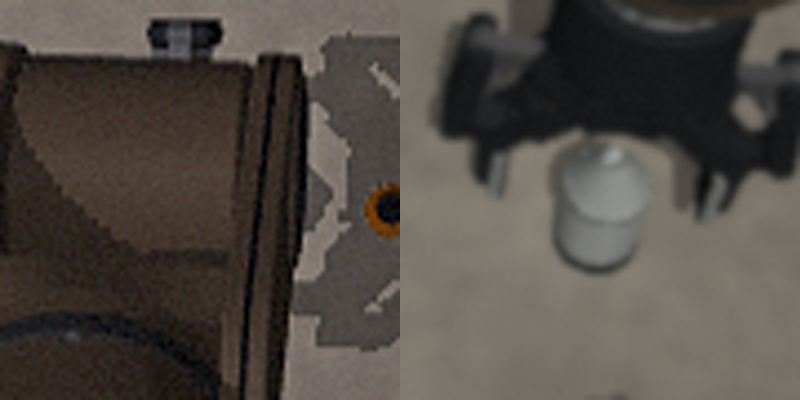

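Request:
jog_arm:
  series:
    - [0,-0.002,0.003,0]
    - [0,-0.002,0.003,0]
    - [0,0,0.001,0]
    - [0,0,0,0]
    - [0,0,0,0]
    - [0,0,0,0]
    - [0,0,0,0]
    - [0,0,0,0]

```text
time: 33.1
eef_pos: [0.4547, 0.0791, 0.0317]
tcp_rot: [0.708, 0.706, 0.011, 0.012]
contact_force: [0.3, -0.3, -0.7]
opening: 1.0
```

Request:
jog_arm:
  series:
    - [0,0,0,0]
    - [0,0,0,0]
    - [0,0,0,0]
    - [0,0,0,0]
    - [0,0,0,0]
    - [0,0,0,0]
    - [0,0,0,0]
    - [0,0,0,0]
  grip: 0.03

```text
time: 33.77
eef_pos: [0.4547, 0.0791, 0.0323]
tcp_rot: [0.708, 0.706, 0.011, 0.012]
contact_force: [0.2, -0.1, 0.9]
opening: 0.434
```

```bash
python3 look.py e9 207 250 313 225 45
```

```text
33.8667 [0.45474242 0.07913412 0.03232011] [0.70814854 0.7058841  0.01050712 0.01195356] [-0.31382734  0.60167668  0.73792811]
```

View pics/e9.png

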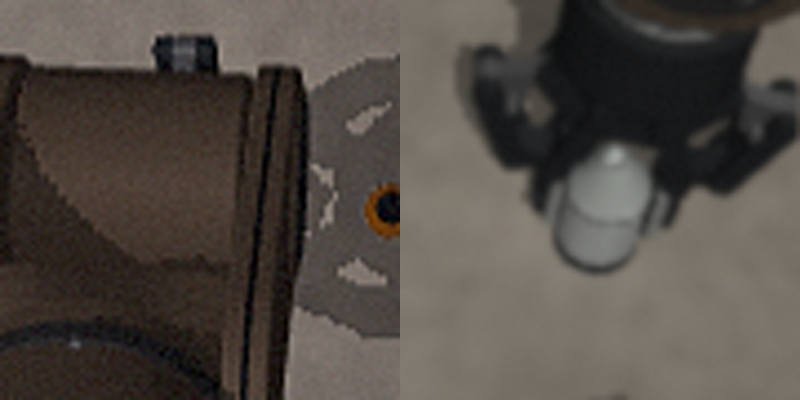

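Request:
jog_arm:
  series:
    - [0,0,-0.005,0]
    - [0,0,-0.015,0]
    - [0,0,-0.025,0]
    - [0,0,-0.03,0]
    - [0.008,0.01,-0.02,0]
    - [0.014,0.02,-0.005,0]
    - [0.015,0.025,0,0]
    - [0.016,0.027,0,0]

```text
time: 34.53
eef_pos: [0.528, 0.1322, 0.135]
tcp_rot: [0.71, 0.705, 0.006, 0.008]
contact_force: [0.7, 0.0, -0.8]
opening: 0.432
```

Request:
jog_arm:
  series:
    - [0.012,0.027,0,0]
    - [0.011,0.027,0,0]
    - [0.01,0.022,0,0]
    - [0.006,0.015,0,0]
    - [0.002,0.006,0,0]
    - [0,0,0,0]
    - [0,0,0,0]
    - [0,0,0,0]

```text
time: 35.2
eef_pos: [0.6307, 0.1772, 0.1349]
tcp_rot: [0.709, 0.706, 0.006, 0.007]
contact_force: [0.0, -0.2, -1.6]
opening: 0.432
```

Request:
jog_arm:
  series:
    - [0.001,0.008,0,0]
    - [0.001,0.008,0.004,0]
    - [0,0.005,0.01,0]
    - [0,0.002,0.015,0]
    - [0,0,0.015,0]
    - [0,0,0.014,0]
    - [0,0,0.008,0]
    - [0,0,0.002,0]

```text
time: 35.87
eef_pos: [0.6547, 0.1771, 0.0599]
tcp_rot: [0.709, 0.705, 0.005, 0.007]
contact_force: [-1.3, -0.5, -1.9]
opening: 0.434
```

Request:
jog_arm:
  series:
    - [0.001,0,0.003,-0.005]
    - [0.001,0,0.005,0]
    - [0,0,0.004,0]
    - [0,0,0.002,0]
    - [0,0,0,0]
    - [0,0,0,0]
    - [0,0,0,0]
    - [0,0,0,0]

```text
time: 36.53
eef_pos: [0.655, 0.1796, 0.0443]
tcp_rot: [0.707, 0.707, 0.005, 0.007]
contact_force: [1.0, 0.1, -2.2]
opening: 0.434
```

Request:
jog_arm:
  series:
    - [0,0,0.001,0]
    - [0,0,0.001,0]
    - [0,0,0.001,0]
    - [0,0,0.0005,0]
    - [0,0,0,0]
    - [0,0,0,0]
    - [0,0,0,0]
    - [0,0,0,0]

```text
time: 37.2
eef_pos: [0.656, 0.1797, 0.0421]
tcp_rot: [0.707, 0.707, 0.006, 0.007]
contact_force: [-0.5, 0.3, -1.5]
opening: 0.431
```

```bash
python3 look.py f1 162 157 205 265 45
```

```text
37.3 [0.65599149 0.17967353 0.04213489] [0.70716558 0.70698157 0.00616273 0.00747827] [-0.86368262 -0.43897135 -1.35110307]
```

View pics/f1.png

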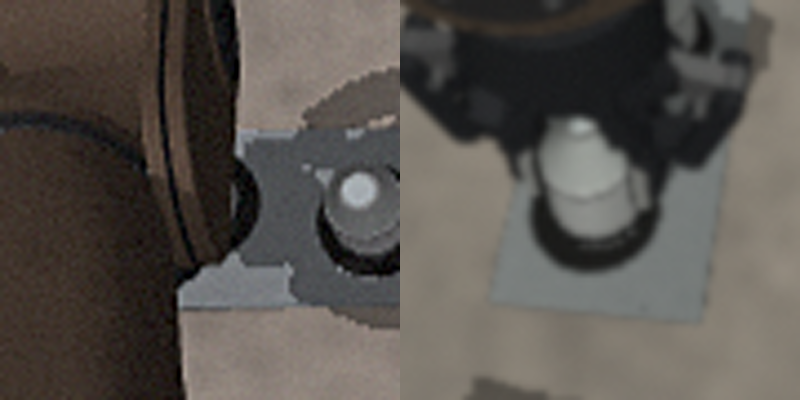

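Request:
jog_arm:
  series:
    - [0,0,0.001,0]
    - [0,0,0.001,0]
    - [0,0,0.0005,0]
    - [0,0,0,0]
    - [0,0,0,0]
    - [0,0,0,0]
    - [0,0,0,0]
    - [0,0,0,0]

```text
time: 37.97
eef_pos: [0.6565, 0.1798, 0.0413]
tcp_rot: [0.707, 0.707, 0.006, 0.008]
contact_force: [-1.0, -1.1, 0.3]
opening: 0.427
```

Request:
jog_arm:
  series:
    - [0,0,0.0005,0]
    - [0,0,0,0]
    - [0,0,0,0]
    - [0,0,0,0]
    - [0,0,0,0]
    - [0,0,0,0]
    - [0,0,0,0]
    - [0,0,0,0]

```text
time: 38.63
eef_pos: [0.6566, 0.1798, 0.0413]
tcp_rot: [0.707, 0.707, 0.006, 0.008]
contact_force: [-0.5, -0.4, 1.1]
opening: 0.434
```

Request:
jog_arm:
  series:
    - [0,0,0,0]
    - [0,0,0,0]
    - [0,0,0,0]
    - [0,0,0,0]
    - [0,0,0,0]
    - [0,0,0,0]
    - [0,0,-0.01,0]
    - [0,0,-0.02,0]
  grip: 0.0854

```text
time: 39.3
eef_pos: [0.6537, 0.1794, 0.0671]
tcp_rot: [0.707, 0.707, 0.004, 0.006]
contact_force: [-0.3, -0.1, 0.1]
opening: 1.003
```

Request:
jog_arm:
  series:
    - [0,0,-0.025,0]
    - [0,0,-0.03,0]
    - [0,0,-0.03,0]
    - [0.01,-0.01,-0.02,0]
    - [0.03,-0.02,0,0]
    - [0.035,-0.02,0,0]
    - [0.035,-0.02,0,0]
    - [0.035,-0.02,0,0]

```text
time: 39.97
eef_pos: [0.5683, 0.3227, 0.1893]
tcp_rot: [0.712, 0.702, 0.011, 0.011]
contact_force: [1.3, 0.6, 0.5]
opening: 1.002
```

Request:
jog_arm:
  series:
    - [0.03,-0.01,0,0]
    - [0.03,0,0,0]
    - [0.03,0,0,0]
    - [0.03,0,0,0]
    - [0.02,0,0,0]
    - [0.01,0,0,0]
    - [0,0,0,0]
    - [0,0,0,0]

```text
time: 40.63
eef_pos: [0.5525, 0.4879, 0.1983]
tcp_rot: [0.708, 0.706, 0.016, 0.012]
contact_force: [0.1, 0.2, -0.3]
opening: 0.996
```

```bash
python3 look.py g 162 157 205 265 45
python3 - <<'E'
from h import *
L={34:(.6496,-.0861),47:(.645,.0051),60:(.6457,.0956),73:(.6554,.1796)}
overlay('side',cv2.imread('pics/g_s.png'),L,[],3,(170,80,350,280),'pics/x.png',base=.009);overlay('top',cv2.imread('pics/g_t.png'),L,[],3.5,(130,110,330,280),'pics/y.png',base=.009)
E
```

```text
40.7333 [0.55271281 0.4869051  0.19812509] [0.70886018 0.70507999 0.01571602 0.01150902] [-0.06621968  0.04266269 -0.17454771]
```

View pics/x.png

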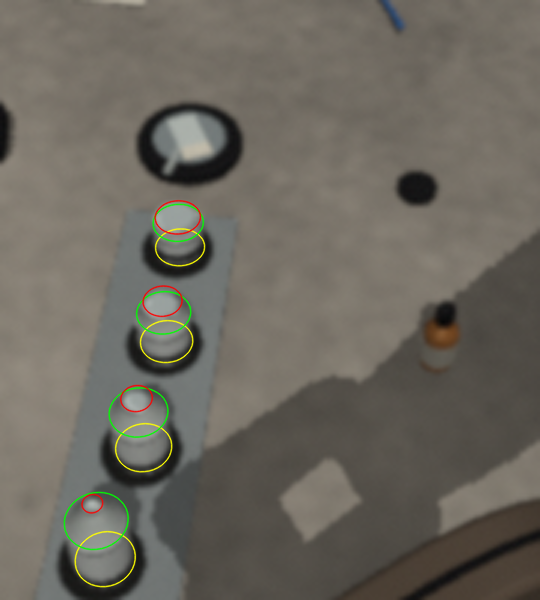

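View pics/y.png

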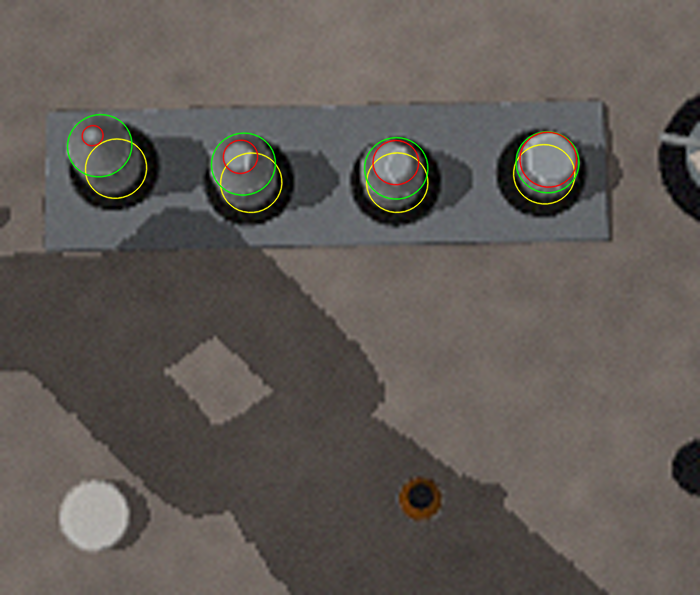

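View pics/g_s.png

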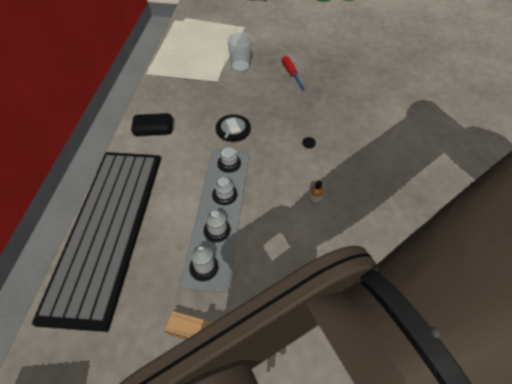

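All four lenses stand upright and centred, with the 34 mm lens next to the stage. The bottle is upright and the arm is clear.

```bash
python3 -c "
from plant import workorder
print(workorder.sign_off())"
```

```text
the job is handed in; nothing more can be done
None
```

I placed all four lenses and handed the job in at about 41 s of the 106 s allowed. The stage plate was at the pad4 end, so the 34 mm lens is on pad4, 47 mm on pad3, 60 mm on pad2 and 73 mm on pad1.

- **Lenses:** in the last pictures from both cameras, every lens stands upright, within about 3 mm of its pad's centre by model overlay. That compares with the 12 mm allowed.
- **Bottle and arm:** the oil bottle is upright where it started. The gripper was open and clear of everything, with no contact force.
- **Checks that disagreed:** early on, the two cameras differed by about 4 mm on where the 34 mm lens stood, because of shading on its top; I corrected this before gripping it. The tool also leaned by up to about 0.05 rad during fast moves. It was at most 0.03 rad while gripping or releasing, and the lenses stood straight once released.

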